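# Find the free flap of the scrap collector and push it open

### The job

One of the four identical slotted flaps on top of the white scrap collector is unlocked. With closed fingertips press lightly on the robot-side half of the flaps, one after another, until you find the one that rocks, then push that half down until the flap stands wide open (steeper than 45 degrees) so that scrap can be swept in, and leave it so. Pick nothing up, do not press hard on the locked flaps, and leave the jar, brush and ceramic model where they are.

Things in the scene. Friction and masses are not known exactly. Their poses are not given: they have to be found in the camera images.
- collector: White box fixed on the bench, 180 mm deep (x), 390 wide (y), 100 high. Origin on the bench below the middle of the flap row; x points away from the robot, z up. Flaps lie flush in its top at y = +138, +46, -46, -138 mm, 3 mm seams; 60 mm deck behind them, 14 mm rim in front. The well under the near half of the free flap is 60 mm deep. It breaks if pressed with over 60 N.
- flap_1_press (a point): Press point of flap 1 (leftmost (+y end of the row as built)): on the upper face (100 mm high) of its robot-side half, mid-width, 18 mm from the near edge, 32 mm before the pivot line. Moves with the flap; axes: x away from the robot, z up. Flap: slotted steel plate 100 (x) x 80 (y) x 6 mm; all four look alike.
- flap_2_press (a point): Press point of flap 2 (second from the left): on the upper face (100 mm high) of its robot-side half, mid-width, 18 mm from the near edge, 32 mm before the pivot line. Moves with the flap; axes: x away from the robot, z up. Flap: slotted steel plate 100 (x) x 80 (y) x 6 mm; all four look alike.
- flap_3_press (a point): Press point of flap 3 (third from the left): on the upper face (100 mm high) of its robot-side half, mid-width, 18 mm from the near edge, 32 mm before the pivot line. Moves with the flap; axes: x away from the robot, z up. Flap: slotted steel plate 100 (x) x 80 (y) x 6 mm; all four look alike.
- flap_4_press (a point): Press point of flap 4 (rightmost (-y end)): on the upper face (100 mm high) of its robot-side half, mid-width, 18 mm from the near edge, 32 mm before the pivot line. Moves with the flap; axes: x away from the robot, z up. Flap: slotted steel plate 100 (x) x 80 (y) x 6 mm; all four look alike.
- flap_1 (a joint): Tilt of flap 1 about its pivot along y through its middle: 0 = level, shut; grows as the robot-side half sinks and the far half rises; stop at 1.2 rad. One of the four, different each time, is free: 1.5 to 6 N on the near half tips it, it stays as left. The other three rest on rubber-sprung stops: they give 1 to 5 mm (under 0.17 rad), then spring back.
- flap_2 (a joint): Tilt of flap 2 about its pivot along y through its middle: 0 = level, shut; grows as the robot-side half sinks and the far half rises; stop at 1.2 rad. One of the four, different each time, is free: 1.5 to 6 N on the near half tips it, it stays as left. The other three rest on rubber-sprung stops: they give 1 to 5 mm (under 0.17 rad), then spring back.
- flap_3 (a joint): Tilt of flap 3 about its pivot along y through its middle: 0 = level, shut; grows as the robot-side half sinks and the far half rises; stop at 1.2 rad. One of the four, different each time, is free: 1.5 to 6 N on the near half tips it, it stays as left. The other three rest on rubber-sprung stops: they give 1 to 5 mm (under 0.17 rad), then spring back.
- flap_4 (a joint): Tilt of flap 4 about its pivot along y through its middle: 0 = level, shut; grows as the robot-side half sinks and the far half rises; stop at 1.2 rad. One of the four, different each time, is free: 1.5 to 6 N on the near half tips it, it stays as left. The other three rest on rubber-sprung stops: they give 1 to 5 mm (under 0.17 rad), then spring back.
- jar_center (a point): Centre of a loose amber jar, 52 mm across, 75 mm high, standing left of the collector. Leave alone.
- brush_grip (a point): Handle of a loose bench brush 160 mm long, lying right of the collector. Leave alone.
- puck_center (a point): Centre of a loose white ceramic model, 44 mm across, 30 mm high, standing on the white deck behind the flaps. Leave alone.

How it is judged:
On the way:
1. a flap rocks under the fingers (value of joint any of flap_1, flap_2, flap_3, flap_4 above 0.2 rad and contact force between the fingers and collector above 0.3 N).
At the end, for the whole second after the job is handed in: One flap stands open by more than 0.75 rad (43 degrees) and at rest, the other three shut (below 0.08 rad); jar, brush and model are within 25 mm of where they began (((value of joint flap_1 above 0.75 rad and value of joint each of flap_2, flap_3, flap_4 below 0.08 rad and velocity of joint flap_1 between -0.05 and 0.05 rad/s) or (value of joint flap_2 above 0.75 rad and value of joint each of flap_1, flap_3, flap_4 below 0.08 rad and velocity of joint flap_2 between -0.05 and 0.05 rad/s) or (value of joint flap_3 above 0.75 rad and value of joint each of flap_1, flap_2, flap_4 below 0.08 rad and velocity of joint flap_3 between -0.05 and 0.05 rad/s) or (value of joint flap_4 above 0.75 rad and value of joint each of flap_1, flap_2, flap_3 below 0.08 rad and velocity of joint flap_4 between -0.05 and 0.05 rad/s)) and distance of each of jar_center, brush_grip, puck_center from where it was at the start of the episode below 0.025 m); the robot touches nothing.
It fails at once if the jar was moved or picked up (distance of jar_center from where it was at the start of the episode above 0.025 m).
It fails at once if the brush was moved or picked up (distance of brush_grip from where it was at the start of the episode above 0.025 m).
It fails at once if the ceramic model was moved or picked up (distance of puck_center from where it was at the start of the episode above 0.025 m).
It fails at once if the collector was pressed too hard (over 60 N) (contact force between any of the fingers, the arm and collector above 60 N).
It also fails if it takes over 42 s, if anything falls off the work surface, if the arm or the gripper's body presses on something with over 40 N, if the wrist force passes 120 N, or if a joint passes its speed limit or range.

### The arm

A 6-joint arm with a two-finger parallel gripper is mounted at the origin on the work surface. World frame = base frame: x ahead of the robot, y to its left, z up, the work surface at z = 0. Lengths are in m, angles in rad, forces in N, time in s.
With the tool pointing down it reaches from about 0.4 to 0.825 m from the base axis. Payload 7 kg.
Tool frame: the origin (TCP) lies on the centre line of the jaws, within the pads' length; the fingertips stand 22 mm ahead of it and the grasp point (between the pads) lies 3 mm ahead of it; z points along the fingers, y is the line along which they close (so a half turn about z gives the same grasp; the last joint's range is limited). The gripper opens to 88 mm and grips with 3 to 60 N. Pads are 19 mm wide; open, the fingers measure 130 mm over their backs; the gripper's body (78 mm by 193 mm) begins 47 mm behind the grasp point.
Start: joints at [1.593, 0.359, 0.012, 0, -1.224, -0.288], TCP at [0.177, 0.651, 0.249] pointing down, gripper open.
Joint ranges: [-3.07, 3.07], [-1.43, 2.12], [-1.02, 1.25], [-3.03, 1.67], [-3.05, -0], [-3.03, 3.03]. Speed limits (rad/s): [2.39, 2.39, 3.01, 3.14, 3.14, 3.14].

### API

Orientations are given as [roll, pitch, yaw] about the fixed x, y, z axes, in that order (R = Rz(yaw) Ry(pitch) Rx(roll)).
In Python, from station import monitor, viewer, order gives the robot as it stands. The module is installed in compiled form; this text tells all that it offers.
- The arm moves only by the tool servo_tool, never from a script. Its argument "targets" is a list of rows, each an object with "angular": the turn, a rotation vector about the tool's x, y, z in degrees, a list of three; "xyz": the shift along the tool's x, y, z in cm, a list of three; "claw": the finger opening in cm, from 0 to 8.76. A call has 1 to 20 rows; each row shifts and turns the commanded pose from where the row before left it, along the tool's axes as they then stand; what a row does not reach is not made up. A row lasts 1/10 s, in which the tool goes at most 50 mm and 8.59 degrees, less where a joint would pass 70% of its speed; a pose out of reach is approached as far as the arm can. A call is refused whole if a number of a shift passes 5 or a number of a turn 8.59, either way. A call with a gripper value outside its range is refused whole. The fingers move at their own pace and stop on an object; "force" is the grip in N (left out, the last holds). Time passes only in rows, so rows that do not move let the fingers close. It gives the time, the measured TCP pose, the force, the opening and the grip force at its end, in the units of the state.
- monitor.get_state(): the state, without advancing time (a new reading comes with each control period).
- viewer.grab_frame(name): name is "side" or "top"; returns a dict with "color" (400x640x3 uint8, blue, green, red), "fovy" (degrees; the focal length in pixels is half the picture's height over the tangent of half this angle, whatever the lens; pixels are square), "cx", "cy" (the principal point, pixels), "k1" (the pictures are not rectified: a ray, as slopes to the right and down, at radius r is drawn at 1 + k1 r^2 times it, then the intrinsics apply), "R" (3x3) and "t" (3): a world point X has camera coordinates R X + t. Camera axes: x right, y down, z forward; pixel columns grow to the right and rows downward; lengths in m; the calibration is good to about 2 mm. A picture is of the moment at which its call begins. There is no depth.
- order.job_done(): hands the job in; it is judged then, once.
The state is a dict: "t": time; "q": joint angles; "qd": joint speeds; "joint_efforts": joint torques, N m; "eef_pos": TCP position; "ee_rot": TCP orientation; "force": force on the tool from outside, world axes, zero at the start; "moment": the same for the moment, N m; "width": finger opening in m; "gripper_force": force on a finger pad.
Only numpy, scipy, OpenCV 4.12 (cv2) and the standard library are available. Lean on these libraries where they do the work, as an engineer would, in place of code of your own. Each camera call takes 0.05 s, during which the arm holds its last target. There are 200 camera calls.

## Working session

There is one attempt and no reset: what is moved stays moved. The work goes in short steps, Python scripts to look and compute and a tool call to move; the robot and the scene stay as the last step left them, time stands still between calls to the robot, and variables do not carry over. Pictures are saved under pics/ and viewed, at most 10 in all, crops included, and the job is handed in when it is done.

Besides the shell and the picture viewer there is one more tool, called after "Request:" as name(argument=value, ...), one argument or row to a line, values as JSON. servo_tool: Moves the arm, as the interface text tells. Its arguments: {"type":"object","properties":{"targets":{"type":"array"},"force":{"type":"number"}},"required":["targets"]}

```bash
mkdir -p pics
python3 - <<'E'
from station import monitor, viewer
import cv2,pickle
s=monitor.get_state();print(s)
for n in("side","top"):
    f=viewer.grab_frame(n);cv2.imwrite(f"pics/{n}0.png",f["color"]);pickle.dump(f,open(n+"0.pkl","wb"))
    print({k:v for k,v in f.items() if k!="color"})
E
```

```text
{'t': 0.0, 'q': array([ 1.59308266e+00,  3.59390228e-01,  1.10265070e-02, -3.53064733e-04,
       -1.22410459e+00, -2.88090780e-01]), 'qd': array([ 0.00137253,  0.00080694, -0.00041185, -0.00102763, -0.00158735,
        0.0007017 ]), 'joint_efforts': array([-2.20297239e-03, -5.82724464e+01,  2.93053633e+01,  6.99750736e+00,
        6.80579193e-03, -1.65612096e-04]), 'eef_pos': array([0.17722236, 0.65083006, 0.2476059 ]), 'ee_rot': array([ 3.13989527e+00, -1.56872787e-04, -2.65924557e-01]), 'force': array([ 0.27720757, -0.27064526, -1.27961297]), 'moment': array([ 0.03829445,  0.04550521, -0.02413603]), 'gripper_force': 0.0, 'width': 0.08791237752974748}
{'fovy': 44.12597016103327, 'cx': 318.9066647838454, 'cy': 198.2848674026381, 'k1': -0.1398577127390803, 'R': array([[ 0.89585866, -0.4439449 , -0.01871317],
       [-0.25858688, -0.48664153, -0.83445362],
       [ 0.36134482,  0.75239149, -0.55076035]]), 't': array([-0.53981354,  0.24407181,  0.97984762])}
{'fovy': 51.55821257677025, 'cx': 313.10409791656053, 'cy': 205.91739705425132, 'k1': -0.009883415644771602, 'R': array([[ 1.72214167e-01, -9.85059287e-01, -6.94045335e-04],
       [-9.58965378e-01, -1.67491089e-01, -2.28762189e-01],
       [ 2.25228073e-01,  4.00616553e-02, -9.73482090e-01]]), 't': array([-0.08064755,  0.63395914,  0.84741227])}
```

View pics/top0.png

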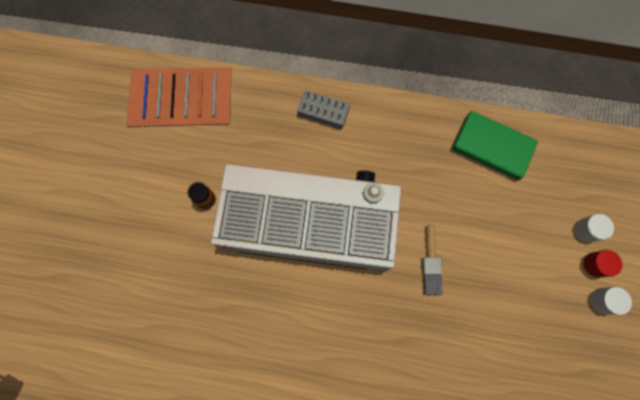

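View pics/side0.png

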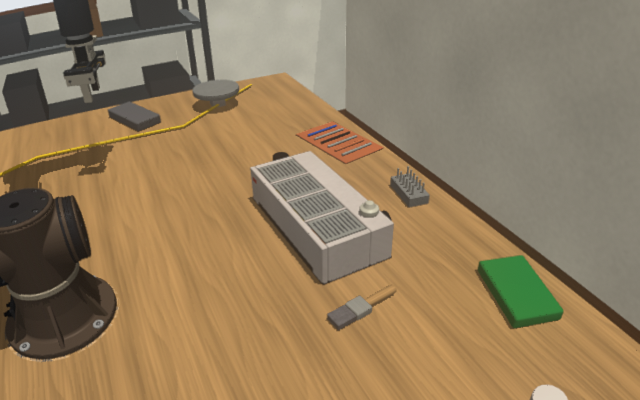

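The top view shows the collector with corners at about (226,166), (400,185), (394,262) and (214,243), and four grilles at x≈242, 285, 328 and 372, y≈217–231. The jar is at (200,195), the puck on the deck at (374,192) and the brush at (432,260). Next I segment the grilles and cast rays onto z=0.1.

```bash
cat > h.py <<'E'
import numpy as np,cv2
def ray(f,p,z):
    F=200/np.tan(np.radians(f["fovy"]/2))
    K=np.array([[F,0,f["cx"]],[0,F,f["cy"]],[0,0,1]])
    n=cv2.undistortPoints(np.array(p,float).reshape(-1,1,2),K,np.array([f["k1"],0,0,0,0.]))[:,0]
    d=np.c_[n,np.ones(len(n))]@f["R"]; c=-f["R"].T@f["t"]
    return c+d*((z-c[2])/d[:,2])[:,None]
E
python3 - <<'E'
from h import *
import pickle
for n,roi in(("top",(205,155,205,125)),("side",(245,145,150,140))):
    f=pickle.load(open(n+"0.pkl","rb"));im=f["color"];x,y,w,h=roi
    hsv=cv2.cvtColor(im,cv2.COLOR_BGR2HSV)
    white=((hsv[...,1]<45)&(hsv[...,2]>60)).astype(np.uint8)
    m=np.zeros_like(white);m[y:y+h,x:x+w]=white[y:y+h,x:x+w]
    nn,l,st,_=cv2.connectedComponentsWithStats(m);m=(l==1+st[1:,4].argmax()).astype(np.uint8)
    m=cv2.morphologyEx(m,cv2.MORPH_CLOSE,np.ones((5,5)))
    cv2.imwrite(f"pics/{n}c.png",cv2.resize(im[y:y+h,x:x+w],None,fx=3.8,fy=3.8,interpolation=cv2.INTER_CUBIC))
    g=cv2.cvtColor(im,cv2.COLOR_BGR2GRAY)
    gb=cv2.erode(g,np.ones((3,3)));gb=cv2.morphologyEx(gb,cv2.MORPH_OPEN,np.ones((3,3)))
    inner=cv2.erode(m,np.ones((5,5)))
    # slots: local contrast
    d=(cv2.morphologyEx(g,cv2.MORPH_BLACKHAT,np.ones((5,5)))>25).astype(np.uint8)*inner
    d=cv2.morphologyEx(d,cv2.MORPH_CLOSE,np.ones((3,3)));d=cv2.morphologyEx(d,cv2.MORPH_OPEN,np.ones((7,7)))
    nn,l,st,c=cv2.connectedComponentsWithStats(d)
    for i in range(1,nn):
        if st[i,4]>150:
            r=cv2.minAreaRect(np.argwhere(l==i)[:,::-1].astype(np.float32))
            print(n,st[i],c[i].round(1),ray(f,[c[i]],.1)[0].round(4),ray(f,cv2.boxPoints(r),.1)[:,:2].round(3).tolist())
E
```

```text
side [263 162  33  17 369] [279.3 170.1] [0.5766 0.1721 0.1   ] [[0.537, 0.198], [0.63, 0.203], [0.614, 0.146], [0.525, 0.142]]
side [278 178  36  19 454] [295.2 186.5] [0.5804 0.0804 0.1   ] [[0.543, 0.11], [0.639, 0.116], [0.62, 0.052], [0.528, 0.049]]
side [294 195  40  21 554] [313.4 204.8] [ 0.5849 -0.0114  0.1   ] [[0.545, 0.019], [0.645, 0.02], [0.624, -0.041], [0.53, -0.04]]
side [313 214  43  23 659] [334.2 225.1] [ 0.5907 -0.1023  0.1   ] [[0.548, -0.074], [0.654, -0.071], [0.633, -0.132], [0.532, -0.134]]
```

View pics/topc.png

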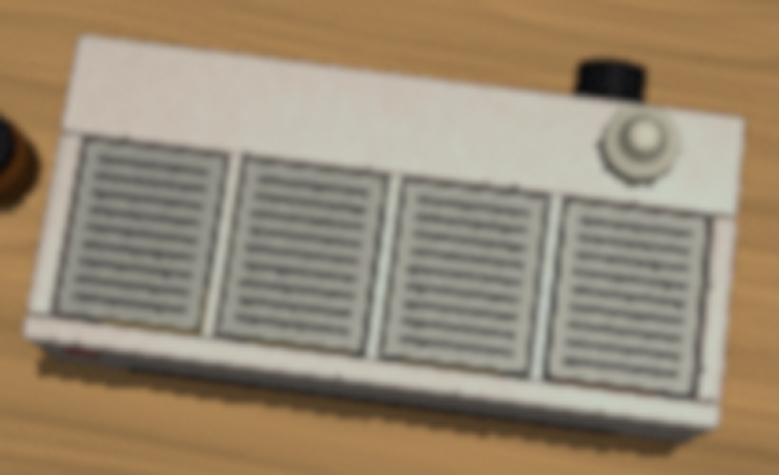

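The crop shows the four flaps clearly. Flap 1's corners are at crop (84,137), (228,153), (204,330), (55,316) and flap 4's at (563,198), (712,215), (693,394), (545,378). I'll cast these onto the z=0.1 plane and compare with the side view.

Run:
```python
from h import *
import pickle
f=pickle.load(open("top0.pkl","rb"))
C=np.array([[(84,137),(228,153),(204,330),(55,316)],[(244,156),(388,173),(366,353),(217,338)],[(403,178),(547,195),(528,375),(382,358)],[(563,198),(712,215),(693,394),(545,378)]],float)
P=ray(f,((C+.5)/3.8-.5+[205,155]).reshape(-1,2),.1).reshape(4,4,3)[...,:2]
c=P.mean(1);print(c.round(4))
print("depth",np.linalg.norm(P[:,:2].mean(1)-P[:,2:].mean(1),axis=1).round(4),"width",np.linalg.norm(P[:,0]-P[:,1],axis=1).round(4))
S=np.array([[.5766,.1721],[.5804,.0804],[.5849,-.0114],[.5907,-.1023]])
for q in(c,S,(c+S)/2):
    u=np.polyfit([138,46,-46,-138],q,1)[0]; yaw=np.arctan2(-u[0],u[1]);o=q.mean(0)
    ex=np.array([np.cos(yaw),np.sin(yaw)]);ey=np.array([-ex[1],ex[0]])
    print("origin",o,"yaw",yaw);print("press",[(o+ey*y-ex*.032).round(4).tolist() for y in(.138,.046,-.046,-.138)])
print("jar",ray(f,[[199,190]],.075),"puck",ray(f,[[373,190]],.13))
```

```text
[[ 0.5844  0.1747]
 [ 0.5882  0.0828]
 [ 0.5917 -0.0086]
 [ 0.5963 -0.1005]]
depth [0.1033 0.1045 0.1032 0.1025] width [0.0834 0.0829 0.0824 0.0848]
origin [0.5901382  0.03712049] yaw 0.04287481246935284
press [[0.5523, 0.1736], [0.5562, 0.0817], [0.5601, -0.0102], [0.5641, -0.1021]]
origin [0.58315 0.0347 ] yaw 0.05110300899668462
press [[0.5441, 0.1709], [0.5488, 0.079], [0.5535, -0.0129], [0.5582, -0.1048]]
origin [0.5866441  0.03591025] yaw 0.04698542294464608
press [[0.5482, 0.1723], [0.5525, 0.0804], [0.5568, -0.0115], [0.5612, -0.1034]]
jar [[0.63011698 0.28797963 0.075     ]] puck [[ 0.68083476 -0.09079077  0.13      ]]
```

Request:
servo_tool(
  targets=[
    {"xyz": [0,0,0],"angular": [0,0,-5.95],"claw": 0},
    {"xyz": [0,0,0],"angular": [0,0,-5.95],"claw": 0},
    {"xyz": [0,0,0],"angular": [0,0,-5.95],"claw": 0},
    {"xyz": [2.5,3.53,0.4],"angular": [0,0,0],"claw": 0},
    {"xyz": [2.5,3.53,0.4],"angular": [0,0,0],"claw": 0},
    {"xyz": [2.5,3.53,0.4],"angular": [0,0,0],"claw": 0},
    {"xyz": [2.5,3.53,0.4],"angular": [0,0,0],"claw": 0},
    {"xyz": [2.5,3.53,0.4],"angular": [0,0,0],"claw": 0},
    {"xyz": [2.5,3.53,0.4],"angular": [0,0,0],"claw": 0},
    {"xyz": [2.5,3.53,0.4],"angular": [0,0,0],"claw": 0},
    {"xyz": [2.5,3.53,0.4],"angular": [0,0,0],"claw": 0},
    {"xyz": [2.5,3.53,0.4],"angular": [0,0,0],"claw": 0},
    {"xyz": [2.5,3.53,0.4],"angular": [0,0,0],"claw": 0},
    {"xyz": [2.5,3.53,0.4],"angular": [0,0,0],"claw": 0},
    {"xyz": [2.5,3.53,0.4],"angular": [0,0,0],"claw": 0},
    {"xyz": [2.5,3.53,0.4],"angular": [0,0,0],"claw": 0},
    {"xyz": [2.5,3.53,0.4],"angular": [0,0,0],"claw": 0},
    {"xyz": [0,0,0],"angular": [0,0,0],"claw": 0},
    {"xyz": [0,0,0],"angular": [0,0,0],"claw": 0},
  ],
)

```text
t: 2.0
eef_pos: [0.5497, 0.1723, 0.1918]
ee_rot: [3.141, 0.001, 0.043]
force: [0.4, 0.8, 0.2]
width: 0.0003
gripper_force: 0.0
```

Request:
servo_tool(
  targets=[
    {"xyz": [0,0,2],"angular": [0,0,0],"claw": 0},
    {"xyz": [0,0,2],"angular": [0,0,0],"claw": 0},
    {"xyz": [0,0,1.5],"angular": [0,0,0],"claw": 0},
    {"xyz": [0,0,0.6],"angular": [0,0,0],"claw": 0},
    {"xyz": [0,0,0],"angular": [0,0,0],"claw": 0},
  ],
)

```text
t: 2.5
eef_pos: [0.5488, 0.1742, 0.131]
ee_rot: [3.141, 0.001, 0.047]
force: [0.2, -0.2, 1.5]
width: 0.0004
gripper_force: 0.0
```

```bash
cat > look.py <<'E'
import sys,cv2
from station import viewer
a=sys.argv
for n in a[2:]:
    f=viewer.grab_frame(n);im=f["color"]
    x,y,w,h=(205,155,205,125) if n=="top" else (220,90,190,190)
    cv2.imwrite(f"pics/{a[1]}{n}.png",cv2.resize(im[y:y+h,x:x+w],None,fx=3,fy=3,interpolation=cv2.INTER_CUBIC))
E
python3 look.py a side
```

```text
(no output)
```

View pics/aside.png

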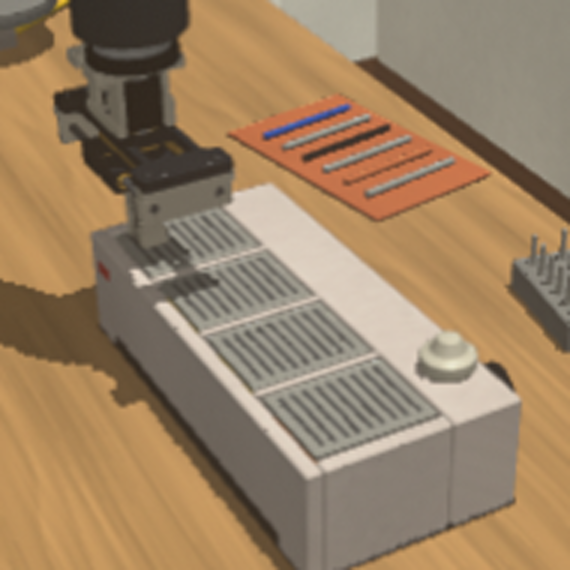

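The fingertips are at about (152,242) in the crop, over the near half of flap 1 and clear of the rim. I'll press gently from here.

Request:
servo_tool(
  targets=[
    {"xyz": [0,0,0.3],"angular": [0,0,0],"claw": 0},
    {"xyz": [0,0,0.3],"angular": [0,0,0],"claw": 0},
    {"xyz": [0,0,0.2],"angular": [0,0,0],"claw": 0},
    {"xyz": [0,0,0.2],"angular": [0,0,0],"claw": 0},
    {"xyz": [0,0,0],"angular": [0,0,0],"claw": 0},
  ],
)

```text
t: 3.05
eef_pos: [0.5496, 0.1736, 0.1215]
ee_rot: [-3.142, -0.0, 0.046]
force: [0.1, 0.4, -0.5]
width: 0.0005
gripper_force: 0.0
```

Request:
servo_tool(
  targets=[
    {"xyz": [0,0,0.1],"angular": [0,0,0],"claw": 0},
    {"xyz": [0,0,0.1],"angular": [0,0,0],"claw": 0},
    {"xyz": [0,0,0],"angular": [0,0,0],"claw": 0},
  ],
)

```text
t: 3.35
eef_pos: [0.5496, 0.1736, 0.1196]
ee_rot: [3.142, -0.0, 0.046]
force: [-1.1, -0.3, 2.0]
width: 0.0005
gripper_force: 0.7
```

Request:
servo_tool(
  targets=[
    {"xyz": [0,0,0.1],"angular": [0,0,0],"claw": 0},
    {"xyz": [0,0,0.1],"angular": [0,0,0],"claw": 0},
    {"xyz": [0,0,0],"angular": [0,0,0],"claw": 0},
  ],
)

```text
t: 3.65
eef_pos: [0.5496, 0.1736, 0.1175]
ee_rot: [3.142, -0.0, 0.046]
force: [-0.6, 0.1, 1.3]
width: 0.0004
gripper_force: 0.7
```

Request:
servo_tool(
  targets=[
    {"xyz": [0,0,0.1],"angular": [0,0,0],"claw": 0},
    {"xyz": [0,0,0],"angular": [0,0,0],"claw": 0},
  ],
)

```text
t: 3.85
eef_pos: [0.5497, 0.1736, 0.1165]
ee_rot: [-3.142, -0.0, 0.046]
force: [0.9, 0.7, 2.1]
width: 0.0006
gripper_force: 0.7
```

Request:
servo_tool(
  targets=[
    {"xyz": [0,0,0.1],"angular": [0,0,0],"claw": 0},
    {"xyz": [0,0,0.1],"angular": [0,0,0],"claw": 0},
    {"xyz": [0,0,0],"angular": [0,0,0],"claw": 0},
  ],
)

```text
t: 4.15
eef_pos: [0.5497, 0.1737, 0.1145]
ee_rot: [-3.142, -0.0, 0.046]
force: [1.0, -0.4, 1.5]
width: 0.0002
gripper_force: 0.6
```

Request:
servo_tool(
  targets=[
    {"xyz": [0,0,0.1],"angular": [0,0,0],"claw": 0},
    {"xyz": [0,0,0],"angular": [0,0,0],"claw": 0},
  ],
)

```text
t: 4.35
eef_pos: [0.5497, 0.1737, 0.1135]
ee_rot: [-3.141, -0.0, 0.046]
force: [1.0, 0.1, 1.0]
width: 0.0003
gripper_force: 0.7
```

Request:
servo_tool(
  targets=[
    {"xyz": [0,0,0.1],"angular": [0,0,0],"claw": 0},
    {"xyz": [0,0,0.1],"angular": [0,0,0],"claw": 0},
    {"xyz": [0,0,0.1],"angular": [0,0,0],"claw": 0},
    {"xyz": [0,0,0],"angular": [0,0,0],"claw": 0},
  ],
)

```text
t: 4.75
eef_pos: [0.5494, 0.1736, 0.1103]
ee_rot: [3.142, 0.0, 0.046]
force: [-0.4, 0.5, 2.1]
width: 0.0002
gripper_force: 0.6
```

```bash
python3 look.py b side
```

```text
(no output)
```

View pics/bside.png

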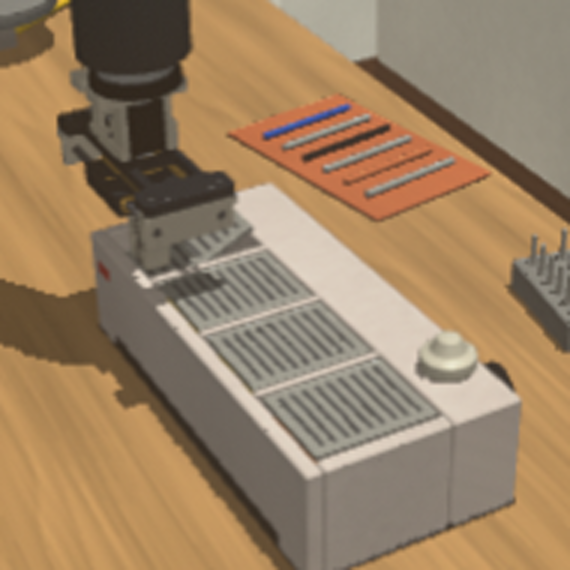

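The far edge of flap 1 has risen at about (245,232), so it rocks freely and is the unlocked one. I'll push it further down and watch the force.

Request:
servo_tool(
  targets=[
    {"xyz": [0,0,0.2],"angular": [0,0,0],"claw": 0},
    {"xyz": [0,0,0.2],"angular": [0,0,0],"claw": 0},
    {"xyz": [0,0,0.2],"angular": [0,0,0],"claw": 0},
    {"xyz": [0,0,0.2],"angular": [0,0,0],"claw": 0},
    {"xyz": [0,0,0.2],"angular": [0,0,0],"claw": 0},
    {"xyz": [0,0,0.2],"angular": [0,0,0],"claw": 0},
    {"xyz": [0,0,0],"angular": [0,0,0],"claw": 0},
  ],
)

```text
t: 5.5
eef_pos: [0.5492, 0.1734, 0.0981]
ee_rot: [3.141, 0.001, 0.046]
force: [-0.2, -0.0, 0.3]
width: 0.0005
gripper_force: 0.3
```

Request:
servo_tool(
  targets=[
    {"xyz": [0,0,0.2],"angular": [0,0,0],"claw": 0},
    {"xyz": [0,0,0.2],"angular": [0,0,0],"claw": 0},
    {"xyz": [0,0,0.2],"angular": [0,0,0],"claw": 0},
    {"xyz": [0,0,0.2],"angular": [0,0,0],"claw": 0},
    {"xyz": [0,0,0.2],"angular": [0,0,0],"claw": 0},
    {"xyz": [0,0,0.2],"angular": [0,0,0],"claw": 0},
    {"xyz": [0,0,0],"angular": [0,0,0],"claw": 0},
  ],
)

```text
t: 6.2
eef_pos: [0.5494, 0.1735, 0.0861]
ee_rot: [3.141, 0.001, 0.046]
force: [0.1, 0.7, 0.1]
width: 0.0004
gripper_force: 0.3
```

```bash
python3 look.py c side
```

```text
(no output)
```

View pics/cside.png

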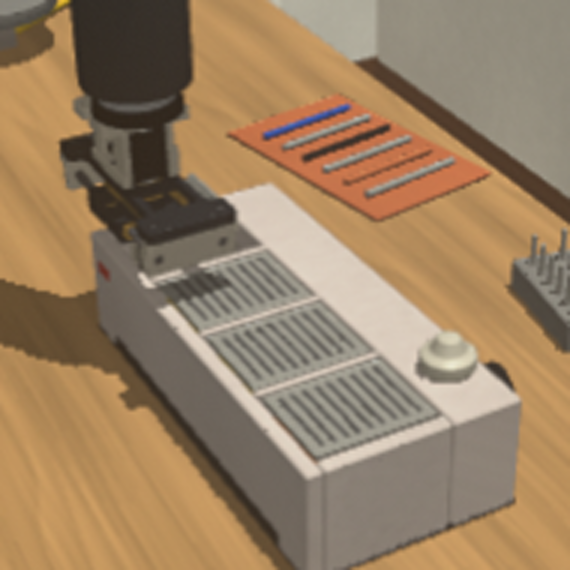

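The gripper hides flap 1 here and the force is small. I'll go a little deeper, then retreat upwards and check.

Request:
servo_tool(
  targets=[
    {"xyz": [0,0,0.2],"angular": [0,0,0],"claw": 0},
    {"xyz": [0,0,0.2],"angular": [0,0,0],"claw": 0},
    {"xyz": [0,0,0.1],"angular": [0,0,0],"claw": 0},
    {"xyz": [0,0,0],"angular": [0,0,0],"claw": 0},
  ],
)

```text
t: 6.65
eef_pos: [0.5494, 0.1735, 0.0813]
ee_rot: [3.141, 0.0, 0.046]
force: [0.1, 0.0, 0.1]
width: 0.0006
gripper_force: 0.3
```

Request:
servo_tool(
  targets=[
    {"xyz": [-0.2,0,-0.3],"angular": [0,0,0],"claw": 0},
    {"xyz": [-0.2,0,-0.5],"angular": [0,0,0],"claw": 0},
    {"xyz": [0,0,-1],"angular": [0,0,0],"claw": 0},
    {"xyz": [0,0,-2],"angular": [0,0,0],"claw": 0},
    {"xyz": [0,0,-3],"angular": [0,0,0],"claw": 0},
    {"xyz": [0,0,-4],"angular": [0,0,0],"claw": 0},
    {"xyz": [0,0,-4],"angular": [0,0,0],"claw": 0},
    {"xyz": [-4,0,-2],"angular": [0,0,0],"claw": 0},
    {"xyz": [-4,0,0],"angular": [0,0,0],"claw": 0},
    {"xyz": [-4,0,0],"angular": [0,0,0],"claw": 0},
    {"xyz": [0,0,0],"angular": [0,0,0],"claw": 0},
    {"xyz": [0,0,0],"angular": [0,0,0],"claw": 0},
  ],
)

```text
t: 7.85
eef_pos: [0.4254, 0.1681, 0.2512]
ee_rot: [-3.14, -0.003, 0.047]
force: [0.9, 0.7, 0.5]
width: 0.0006
gripper_force: 0.0
```

```bash
python3 look.py d side top
```

```text
(no output)
```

View pics/dside.png

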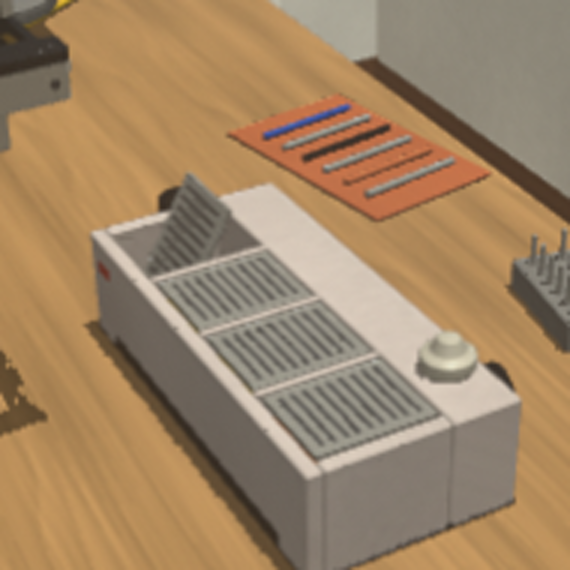

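View pics/dtop.png

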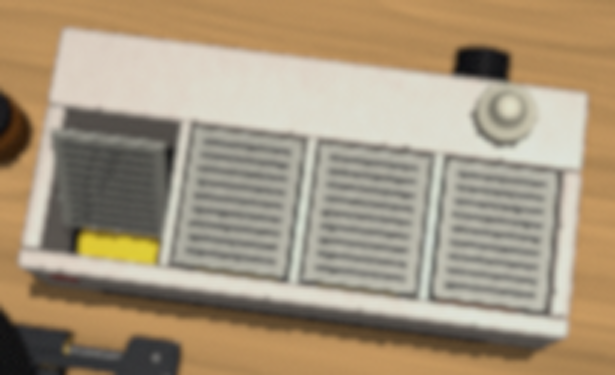

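Flap 1 stands steeply open: its raised edge is at side crop (190,177)–(230,212) and top crop (55,132)–(168,145). The other three flaps are level, and the jar and model haven't moved. I'll triangulate the raised edge to get the angle.

Run:
```python
from h import *
import pickle
T=pickle.load(open("top0.pkl","rb"));S=pickle.load(open("side0.pkl","rb"))
for a,b in(((190,177),(55,132)),((230,212),(168,145))):
    p=np.array(a)/3+[220,90];q=np.array(b)/3+[205,155]
    L=[(ray(S,[p],0)[0],ray(S,[p],.2)[0]),(ray(T,[q],0)[0],ray(T,[q],.2)[0])]
    A=0;B=0
    for u,v in L:
        d=(v-u)/np.linalg.norm(v-u);M=np.eye(3)-np.outer(d,d);A=A+M;B=B+M@u
    X=np.linalg.solve(A,B);print(X.round(4),"angle",np.degrees(np.arcsin((X[2]-.097)/.05)))
```

```text
[0.6072 0.2139 0.1338] angle 47.412442786907214
[0.6104 0.1342 0.1372] angle 53.526521439276614
```

Run:
```python
from h import *
import pickle
T=pickle.load(open("top0.pkl","rb"));o=np.array([.588,.0365]);ex=np.array([np.cos(.045),np.sin(.045)])
for nm,p,s in(("far",(111,138),1),("near",(118,232),-1)):
  for th in(40,45,50,55,60,65):
    t=np.radians(th);X=ray(T,[np.array(p)/3+[205,155]],.099+s*.05*np.sin(t))[0]
    print(nm,th,"x",((X[:2]-o)@ex).round(4),"expect",(s*.05*np.cos(t)).round(4))
```

```text
far 40 x 0.0281 expect 0.0383
far 45 x 0.0274 expect 0.0354
far 50 x 0.0267 expect 0.0321
far 55 x 0.0261 expect 0.0287
far 60 x 0.0256 expect 0.025
far 65 x 0.0252 expect 0.0211
near 40 x -0.0272 expect -0.0383
near 45 x -0.0268 expect -0.0354
near 50 x -0.0263 expect -0.0321
near 55 x -0.026 expect -0.0287
near 60 x -0.0256 expect -0.025
near 65 x -0.0253 expect -0.0211
```

The near and far edges both agree on about 59°, comfortably past 45°. I'll hand it in.

```bash
python3 -c "
from station import order
print(order.job_done())"
```

```text
the job is handed in; nothing more can be done
None
```

Flap 1 (leftmost) was the free one: it now stands open at about 59° by the camera images, the other three look shut, nothing else was touched, and the job is handed in with no verdict returned.

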